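Find the full canister by its weight and stand it on the bench scale

ROBOT

A 6-joint arm with a two-finger parallel gripper is mounted at the origin on the work surface; the furniture and walls round the work are solid. World frame = base frame: x ahead of the robot, y to its left, z up, the work surface at z = 0. Lengths are in mm, angles in rad, forces in N, time in s.
With the tool pointing down it reaches from about 275 to 825 mm from the base axis. Payload 4.9 kg.
Tool frame: the origin (TCP) lies at the very end of the fingers, on their centre line; the grasp point (between the pads) lies 19 mm behind it; z points along the fingers, y is the line along which they close (so a half turn about z gives the same grasp; the last joint's range is limited). The gripper opens to 85 mm and grips with 20 to 120 N. Pads are 22 mm wide; open, the fingers measure 114 mm over their backs; the gripper's body (76 mm by 85 mm) begins 54 mm behind the grasp point. The pads swing forward as they close: fully open they stand 13 mm farther back than shut.
Start: joints at [-1.361, 0.326, -0.193, 1.052, 0, 1.437], TCP at [185.399, -517.828, 231.281] pointing down, gripper open.
Joint ranges: [-2.65, 2.65], [-0.97, 1.79], [-1.3, 1.35], [-1.93, 2.1], [-1.47, 1.37], [-3.14, 3.14]. Speed limits (rad/s): [2.57, 2.57, 3.14, 3.14, 3.14, 3.14].

INTERFACE

Orientations are given as [roll, pitch, yaw] about the fixed x, y, z axes, in that order (R = Rz(yaw) Ry(pitch) Rx(roll)).
In Python, from bench import bot, solve_ik, imaging gives the robot as it stands. Calls block until the motion is done:
- bot.move_ptp(position, orientation): joint-space move of the TCP to a pose.
- bot.movel(position, rot=None, max_speed=150, threshold=None): straight line of the TCP; rot=None keeps the orientation; max_speed is the mean speed in mm/s. With threshold (N) it stops when the force on the tool has changed by that much, and returns True; else False.
- bot.move_j(angles): joint-space move.
- bot.grip(opening, effort=None): opening from 0.0 (shut) to 1.0 (fully open); effort is the grip in N (None keeps the last); returns when the fingers have stopped.
- bot.dwell(seconds).
- solve_ik(position, orientation): joint angles nearest the present ones, or None.
- bot.get_state(): the state.
- imaging.capture(name): name is "side" or "top"; returns the picture (384x512x3 uint8, blue, green, red); there is no depth.
- imaging.camera_model(name): a dict with "K" (3x3 intrinsics, pixels), "position" and "rotation" of the camera in the world. Camera axes: x right, y up, looking along -z (the intrinsics and any distortion apply to the point x, -y, -z); pixel columns grow to the right and rows downward; lengths in mm; the calibration is good to about 2 mm. A picture is of the moment at which its call begins. camera_model takes no time and is no camera call.
A pose or a line that the arm cannot do raises bot.IKError and nothing moves.
- bot.sign_off(): hands the job in; it is judged then, once.
The state is a dict: "t": time; "qpos": joint angles; "joint_velocities": joint speeds; "effort": joint torques, N m; "tcp_pos": TCP position; "orientation": TCP orientation; "contact_force": force on the tool from outside, world axes, zero at the start; "wrist_torque": the same for the moment, N m; "opening": opening from 0.0 (shut) to 1.0 (fully open); "gripper_force": force on a finger pad.
Only numpy, scipy, OpenCV 4.12 (cv2) and the standard library are available. Lean on these libraries where they do the work, as an engineer would, in place of code of your own. Each camera call takes 0.05 s, during which the arm holds its last target. There are 200 camera calls.

TASK

Three closed steel canisters that look alike lean in a slanting rack; one of them is full and clearly heavier than the other two, which are nearly empty. Heft them to find the full one and set it down gently, upright, in the middle of the pan of the bench scale; the two light ones must end up leaning in the rack as before. Do not tip any canister over, and do not shift the spice jar or the small bowl.

Things in the scene. Friction and masses are not known exactly. Their poses are not given: they have to be found in the camera images.
- canister_1: closed steel canister, plain cylinder 52 mm diameter, 120 mm tall, dark flat lid fixed on. One of three that look alike; the full one weighs 0.45 to 0.65 kg, the two light ones at most 0.19; which is which cannot be seen. A block inside may shift a little. Origin: centre of its underside; z: along its axis to the lid. Starts in the rack's left (+y) place.
- canister_2: closed steel canister, plain cylinder 52 mm diameter, 120 mm tall, dark flat lid fixed on. One of three that look alike; the full one weighs 0.45 to 0.65 kg, the two light ones at most 0.19; which is which cannot be seen. A block inside may shift a little. Origin: centre of its underside; z: along its axis to the lid. Starts in the rack's middle place.
- canister_3: closed steel canister, plain cylinder 52 mm diameter, 120 mm tall, dark flat lid fixed on. One of three that look alike; the full one weighs 0.45 to 0.65 kg, the two light ones at most 0.19; which is which cannot be seen. A block inside may shift a little. Origin: centre of its underside; z: along its axis to the lid. Starts in the rack's right (-y) place.
- rack: fixed aluminium rack, base 160 x 280 mm, 90 mm high. Origin: centre of the base's underside; y along the row, x away from the robot. Three places at y = +100, 0, -100 mm, where canisters lean 0.52 rad (30 degrees), lid towards -x, the robot's side. Black ribs 66 mm long, 18 mm high, stand 4 mm off each side of a canister; its upper 45 mm is free all round, 48 mm from the next.
- rack_seat (a point): where the centre of a seated canister's underside lies in the middle place: rack x 22.6, y 0, z 35 mm (others 100 mm along y). Towards its lid the axis is (-0.497, 0, 0.868) in the rack's frame. It lies on a slanting bed on its -x side, 75 mm long, foot on a ledge square to its axis; off the bed is (0.868, 0, 0.497).
- scale: fixed grey bench scale, 150 x 120 mm, 40 mm high with a square steel pan on top and a dark display strip at its -x end. Origin: centre of its underside; z up.
- scale_pan (a point): centre of the top face of the scale's pan, 40 mm above the counter; the pan is 110 x 114 mm, flat.
- spice_jar: loose spice jar, 41 mm diameter, 105 mm tall, behind the scale: a bystander. Origin: centre of its underside.
- small_bowl: loose small steel bowl, 76 mm diameter, 35 mm high, near the robot: a bystander. Origin: centre of its underside.

How it is judged (in metres and radians):
At the end, for the whole second after the job is handed in: The full canister stands at rest on the scale's pan, upright within 0.1 rad, centre within 25 mm of the pan's, pressing on it with over 3.2 N; the two light ones rest in the rack, within 14 mm of seated in its x and z, leaning 0.42 to 0.62 rad ((((contact force between canister_1 and scale above 3.2 N and horizontal distance between canister_1 and scale_pan below 0.025 m and z of canister_1 in the frame of scale_pan below 0.006 m and angle between canister_1's own z axis and vertical below 0.1 rad and linear speed of canister_1 below 0.02 m/s) and (x of canister_2 in the frame of rack between 0.008 and 0.037 m and z of canister_2 in the frame of rack between 0.021 and 0.049 m and y of canister_2 in the frame of rack between -0.13 and 0.13 m and angle between canister_2's own z axis and vertical between 0.42 and 0.62 rad and contact force between canister_2 and rack above 0.4 N and linear speed of canister_2 below 0.02 m/s) and (x of canister_3 in the frame of rack between 0.008 and 0.037 m and z of canister_3 in the frame of rack between 0.021 and 0.049 m and y of canister_3 in the frame of rack between -0.13 and 0.13 m and angle between canister_3's own z axis and vertical between 0.42 and 0.62 rad and contact force between canister_3 and rack above 0.4 N and linear speed of canister_3 below 0.02 m/s)) or ((contact force between canister_2 and scale above 3.2 N and horizontal distance between canister_2 and scale_pan below 0.025 m and z of canister_2 in the frame of scale_pan below 0.006 m and angle between canister_2's own z axis and vertical below 0.1 rad and linear speed of canister_2 below 0.02 m/s) and (x of canister_1 in the frame of rack between 0.008 and 0.037 m and z of canister_1 in the frame of rack between 0.021 and 0.049 m and y of canister_1 in the frame of rack between -0.13 and 0.13 m and angle between canister_1's own z axis and vertical between 0.42 and 0.62 rad and contact force between canister_1 and rack above 0.4 N and linear speed of canister_1 below 0.02 m/s) and (x of canister_3 in the frame of rack between 0.008 and 0.037 m and z of canister_3 in the frame of rack between 0.021 and 0.049 m and y of canister_3 in the frame of rack between -0.13 and 0.13 m and angle between canister_3's own z axis and vertical between 0.42 and 0.62 rad and contact force between canister_3 and rack above 0.4 N and linear speed of canister_3 below 0.02 m/s)) or ((contact force between canister_3 and scale above 3.2 N and horizontal distance between canister_3 and scale_pan below 0.025 m and z of canister_3 in the frame of scale_pan below 0.006 m and angle between canister_3's own z axis and vertical below 0.1 rad and linear speed of canister_3 below 0.02 m/s) and (x of canister_1 in the frame of rack between 0.008 and 0.037 m and z of canister_1 in the frame of rack between 0.021 and 0.049 m and y of canister_1 in the frame of rack between -0.13 and 0.13 m and angle between canister_1's own z axis and vertical between 0.42 and 0.62 rad and contact force between canister_1 and rack above 0.4 N and linear speed of canister_1 below 0.02 m/s) and (x of canister_2 in the frame of rack between 0.008 and 0.037 m and z of canister_2 in the frame of rack between 0.021 and 0.049 m and y of canister_2 in the frame of rack between -0.13 and 0.13 m and angle between canister_2's own z axis and vertical between 0.42 and 0.62 rad and contact force between canister_2 and rack above 0.4 N and linear speed of canister_2 below 0.02 m/s)))); the robot touches nothing.
It fails at once if a canister is tipped over (axis more than 1.1 rad from vertical) (angle between any of canister_1, canister_2, canister_3's own z axis and vertical above 1.1 rad).
It fails at once if something strikes or presses the scale with more than 40 N (contact force between scale and canister_1 above 40 N or contact force between scale and canister_2 above 40 N or contact force between scale and canister_3 above 40 N or contact force between scale and the arm above 40 N or contact force between scale and the fingers above 40 N).
It fails at once if the spice jar or the small bowl is shifted by more than 25 mm (distance of any of spice_jar, small_bowl from where it was at the start of the episode above 0.025 m).
It also fails if it takes over 58 s, if anything falls off the work surface, if the arm or the gripper's body presses on something with over 40 N, if the wrist force passes 120 N, or if a joint passes its speed limit or range.

## Working session

There is one attempt and no reset: what is moved stays moved. The work goes in short steps, each a Python script; the robot and the scene stay as the last script left them, time stands still between calls to the robot, and variables do not carry over. Pictures are saved under pics/ and viewed, at most 10 in all, crops included, and the job is handed in when it is done.

```bash
ls; mkdir -p pics
python3 - <<'E'
from bench import bot, imaging
import cv2,numpy as np
for n in("side","top"):
    im=imaging.capture(n); cv2.imwrite(f"pics/{n}0.png",im); m=imaging.camera_model(n); print(n,m)
s=bot.get_state();print(s)
E
```

```text
pics
side {'K': array([[381.71030396,   0.        , 257.83716323],
       [  0.        , 381.71030396, 190.90265767],
       [  0.        ,   0.        ,   1.        ]]), 'position': array([234.51393896, 821.14879258, 594.08754906]), 'rotation': array([ 0.898783  ,  0.01441582, -2.74268725])}
top {'K': array([[355.42148477,   0.        , 256.17070772],
       [  0.        , 355.42148477, 190.21840482],
       [  0.        ,   0.        ,   1.        ]]), 'position': array([405.2278515 , 206.24090343, 914.74654587]), 'rotation': array([ 0.08050746, -0.01067071, -1.57311453])}
{'t': 0.1, 'qpos': array([-1.36118062e+00,  3.26866152e-01, -1.93490818e-01,  1.05197612e+00,
       -3.01607729e-05,  1.43663341e+00]), 'joint_velocities': array([ 0.00030795, -0.00150306,  0.00225592,  0.00028616, -0.0002226 ,
       -0.00113908]), 'effort': array([ 1.65487210e-03, -4.44240582e+01,  2.63036907e+01,  7.85343902e-03,
        3.46039621e-05, -5.27836420e-06]), 'tcp_pos': array([ 185.28887198, -517.30172551,  230.57945739]), 'orientation': array([-3.14006567e+00, -1.75668952e-04,  3.43778519e-01]), 'contact_force': array([-0.26592763, -0.09171933,  0.13781846]), 'wrist_torque': array([-0.02736193, -0.01931966, -0.02595314]), 'gripper_force': 0.0, 'opening': 0.9979266381770119}
```

View pics/top0.png

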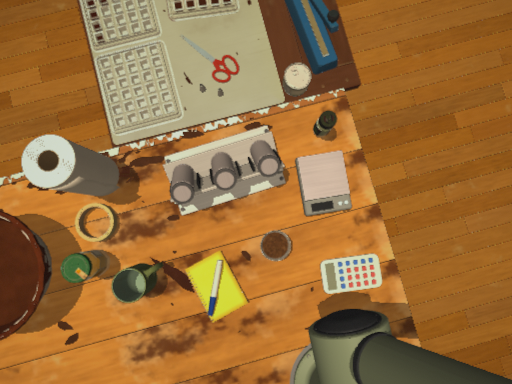

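View pics/side0.png

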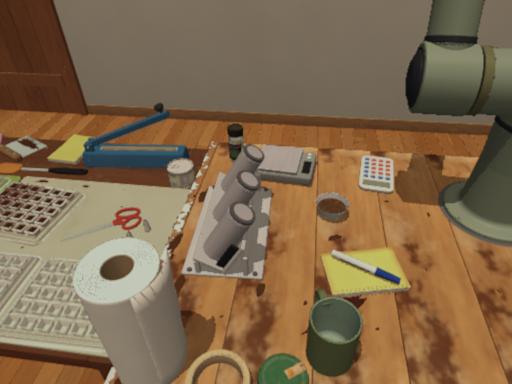

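The top view shows the rack around (225,170), canister lids near (182,193), (222,180), (265,163), the scale at (324,183), the jar at (325,123) and the bowl at (276,245). I'll zoom in for exact pixels.

Run:
```python
import cv2,numpy as np
a=cv2.imread("pics/top0.png")[105:265,155:365]; b=cv2.imread("pics/side0.png")[115:285,175:335]
cv2.imwrite("pics/topz.png",cv2.resize(a,None,fx=3.8,fy=3.7,interpolation=cv2.INTER_CUBIC)[:600])
cv2.imwrite("pics/sidez.png",cv2.resize(b,None,fx=3.5,fy=3.5,interpolation=cv2.INTER_CUBIC))
```

```text
(no output)
```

View pics/topz.png

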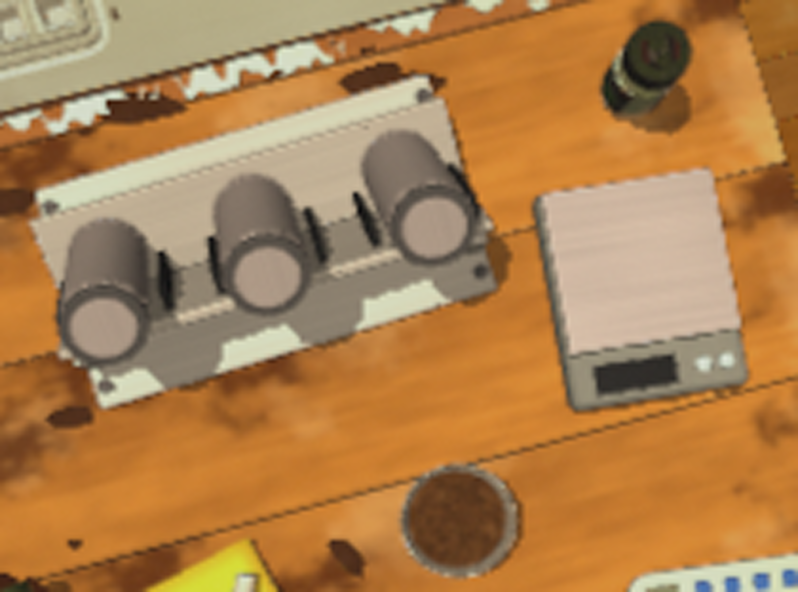

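View pics/sidez.png

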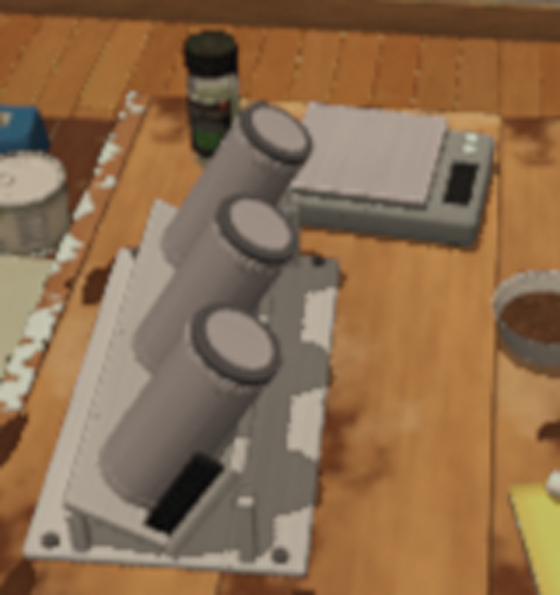

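Top zoom: lid discs at full-image (182.6,193.6), (225.3,180.1), (269.2,166.1), pan corners (zoom) (540,197), (710,170), (742,330), (573,357). Side: lids at (242.7,213.6), (248.7,181.0), (254.1,153.9). Next I'll triangulate.

```bash
cat > h.py <<'E'
import numpy as np, cv2
from scipy.spatial.transform import Rotation as R
from bench import bot, imaging, solve_ik
def ray(n,p):
    m=imaging.camera_model(n); d=np.linalg.inv(m["K"])@[p[0],p[1],1]
    return m["position"], R.from_euler("xyz",m["rotation"]).apply([d[0],-d[1],-d[2]])
def plane(n,p,z):
    o,d=ray(n,p); return o+d*(z-o[2])/d[2]
def tri(p,q):
    o,d=ray("top",p); a,e=ray("side",q)
    s=np.linalg.lstsq(np.c_[d,-e],a-o,rcond=None)[0]
    u,v=o+s[0]*d,a+s[1]*e; return (u+v)/2,np.linalg.norm(u-v)
tz=lambda x,y:(155+x/3.8,105+y/3.7)
sz=lambda x,y:(175+x/3.5,115+y/3.5)
E
python3 - <<'E'
from h import *
np.set_printoptions(precision=1,suppress=True)
L=[]
for a,b in [((105,328),(237,345)),((267,278),(258,231)),((434,226),(277,136))]:
    p,g=tri(tz(*a),sz(*b)); L.append(p); print("lid",p,g)
L=np.array(L); d=L[0]-L[2]; yaw=np.arctan2(-d[0],d[1]); print("yaw",yaw,np.linalg.norm(d))
Rz=R.from_euler("z",yaw)
off=Rz.apply(np.array([22.6,0,35])+120*np.array([-.497,0,.868])); print("rack org",L.mean(0)-off)
def rect(P,z):
    Q=np.array([plane("top",tz(*p),z) for p in P]); print(Q.mean(0),[np.linalg.norm(Q[i]-Q[(i+1)%4]) for i in range(4)]); e=Q[1]-Q[0]; f=Q[2]-Q[3];e=e+f; return np.arctan2(e[0],-e[1])
print("rackbase yaw",-rect([(50,207),(423,95),(480,271),(106,386)],6))
print("base",-rect([(33,195),(430,75),(497,290),(103,408)],4))
print("pan",-rect([(540,197),(710,170),(742,330),(573,357)],40))
o=[tri(tz(*a),sz(*b)) for a,b in [((423,95),(0,0))]] and 0
print("pan side",plane("side",sz(372,155),40)) # centre of pan corners
print("jar top",plane("top",tz(660,48),105),"bowl",plane("top",tz(460,520),35))
s=bot.get_state()
E
```

```text
lid [463.1 360.3 133.4] 4.612169781940189
lid [492.8 266.8 133.2] 4.478935391775664
lid [523.7 169.1 131.6] 3.2044822997315925
yaw 0.30715955079249363 200.5974227360602
rack org [528.5 276.6  -6.5]
[531.9 276.8   6. ] [np.float64(265.4189082572445), np.float64(130.20072108146022), np.float64(263.90937730989214), np.float64(130.70462383301006)]
rackbase yaw -0.30467957128400813
[530.8 276.3   4. ] [np.float64(283.5557976334837), np.float64(158.882823662344), np.float64(277.66031527257695), np.float64(156.5055593347692)]
base -0.3018606413071353
[510.7  28.9  40. ] [np.float64(113.6066026700094), np.float64(109.87905063956978), np.float64(111.88256092120929), np.float64(109.68141436986883)]
pan -0.16139678926228165
pan side [507.1  38.1  40. ]
jar top [639.1  28.2 105. ] bowl [339.9 148.2  35. ]
```

```bash
cat >> h.py <<'E'
ORG=np.array([530.7,276.5,0]); YAW=0.305
RK=R.from_euler("z",YAW); AX=np.array([-.497,0,.868]); AX/=np.linalg.norm(AX)
def w(p): return ORG+RK.apply(p)
def tool(axis_w, ydir_w):
    z=-axis_w; y=ydir_w; return R.from_matrix(np.c_[np.cross(y,z),y,z])
def rpy(r): return r.as_euler("xyz")
def lidc(i): return w(np.array([22.6,(100,0,-100)[i],35])+120*AX)
AW=RK.apply(AX); YW=RK.apply([0,1,0])
E
python3 - <<'E'
from h import *
np.set_printoptions(precision=3,suppress=True)
for i,a in enumerate([(105,328),(267,278),(434,226)]):
    print("lid rack frame",RK.inv().apply(plane("top",tz(*a),139.2)-ORG), lidc(i))
for sgn in (1,-1):
  for i in range(3):
    for d in (60,-38): print(sgn,i,d,solve_ik(lidc(i)+d*AW,rpy(tool(AW,sgn*YW))))
  up=np.array([0,0,1.])
  for yw in (YAW,.16,0):
    y=sgn*np.array([-np.sin(yw),np.cos(yw),0])
    print("pan",yw,solve_ik([510.7,28.9,40+120-38],rpy(tool(up,y))),solve_ik([510.7,28.9,250],rpy(tool(up,y))))
E
```

```text
lid rack frame [-42.371  99.163 139.2  ] [465.353 360.766 139.137]
lid rack frame [-42.059   1.739 139.2  ] [495.382 265.381 139.137]
lid rack frame [-41.473 -99.667 139.2  ] [525.411 169.996 139.137]
1 0 60 [ 0.633  0.095 -0.765  0.214 -0.161  0.288]
1 0 -38 [ 0.599  0.31  -0.774 -0.014 -0.145  0.257]
1 1 60 [ 0.387  0.02  -0.851  0.181 -0.041  0.071]
1 1 -38 [ 0.378  0.259 -0.86  -0.067 -0.036  0.063]
1 2 60 [ 0.117 -0.007 -0.877  0.188  0.093 -0.163]
1 2 -38 [ 0.139  0.24  -0.888 -0.071  0.082 -0.144]
pan 0.305 [-0.088  0.36  -0.45   0.761  0.    -0.393] [-0.088  0.243 -0.259  1.069  0.    -0.393]
pan 0.16 [-0.088  0.36  -0.45   0.761  0.    -0.248] [-0.088  0.243 -0.259  1.069  0.    -0.248]
pan 0 [-0.088  0.36  -0.45   0.761  0.    -0.088] [-0.088  0.243 -0.259  1.069  0.    -0.088]
-1 0 60 [ 0.633  0.095 -0.765  0.214 -0.161 -2.854]
-1 0 -38 [ 0.599  0.31  -0.774 -0.014 -0.145 -2.884]
-1 1 60 [ 0.387  0.02  -0.851  0.181 -0.041 -3.07 ]
-1 1 -38 [ 0.378  0.259 -0.86  -0.067 -0.036 -3.079]
-1 2 60 [ 0.117 -0.007 -0.877  0.188  0.093  2.978]
-1 2 -38 [ 0.139  0.24  -0.888 -0.071  0.082  2.998]
pan 0.305 [-0.088  0.36  -0.45   0.761  0.     2.749] [-0.088  0.243 -0.259  1.069  0.     2.749]
pan 0.16 [-0.088  0.36  -0.45   0.761  0.     2.894] [-0.088  0.243 -0.259  1.069  0.     2.894]
pan 0 [-0.088  0.36  -0.45   0.761  0.     3.054] [-0.088  0.243 -0.259  1.069  0.     3.054]
```

Run:
```python
from h import *
np.set_printoptions(precision=2,suppress=True)
i=2; r=rpy(tool(AW,YW))
bot.move_ptp(lidc(i)+90*AW,r)
bot.movel(lidc(i)+20*AW,r,max_speed=150)
print("hit",bot.movel(lidc(i)-38*AW,r,max_speed=80,threshold=6))
s=bot.get_state(); print(s["t"],s["tcp_pos"],s["contact_force"])
a=imaging.capture("top")[100:240,150:350]; b=imaging.capture("side")[60:260,180:360]
cv2.imwrite("pics/g1.png",np.hstack([cv2.resize(a,(500,350)),cv2.resize(b,(300,350))]))
```

```text
hit False
4.175 [543.45 175.68 106.43] [-0.34  0.72  0.79]
```

View pics/g1.png

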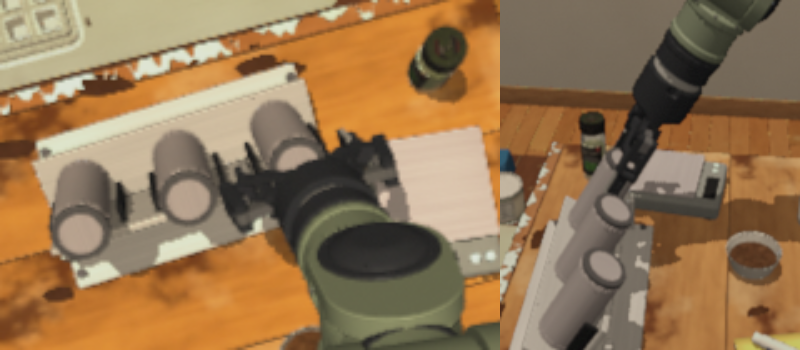

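The fingers straddle canister 3's lid, left finger near crop (237,195) and right finger near (375,155), with the lid between them at about (299,170). I'll close gently, null the lateral force, then heft.

```bash
cat >> h.py <<'E'
def F(n=4):
    v=[]
    for _ in range(n):
        bot.dwell(.05); v.append(bot.get_state()["contact_force"])
    return np.mean(v,0)
def heft(i):
    r=rpy(tool(AW,YW)); f0=F()
    bot.grip(0.0,effort=25); f1=F()
    s=bot.get_state(); print("closed",s["t"],s["opening"],s["gripper_force"],"lat",(f1-f0)@YW,"F",f1-f0)
    bot.grip(0.0,effort=60)
    p=bot.get_state()["tcp_pos"]
    bot.movel(p+[0,0,22],r,max_speed=60); bot.dwell(.2); f2=F(6)
    s=bot.get_state();print("lift dF vs open",f2-f0,"vs closed",f2-f1,s["t"],s["opening"],"tau",s["wrist_torque"])
    return p,f0,f2
E
python3 - <<'E'
from h import *
np.set_printoptions(precision=2,suppress=True)
print(heft(2)[0])
E
```

```text
closed 5.0833 0.6110959729086974 25.39032408501953 lat 1.410182317256769 F [-2.64  0.65  5.31]
lift dF vs open [ 0.16  0.18 -1.47] vs closed [ 2.81 -0.47 -6.79] 6.325 0.6022640310092136 tau [-0.19  0.65 -0.04]
[543.53 175.92 106.73]
```

Canister 3 is light (about 0.15 kg). I'll put it back and heft canister 2.

```bash
cat >> h.py <<'E'
def putback(i,p):
    r=rpy(tool(AW,YW))
    print("touch",bot.movel(p,r,max_speed=50,threshold=8),F()); bot.grip(1.0)
    bot.movel(bot.get_state()["tcp_pos"]+75*AW,r,max_speed=150)
def approach(i,dx=0):
    r=rpy(tool(AW,YW)); 
    bot.movel(lidc(i)+40*AW,r,max_speed=150)
    print("hit",bot.movel(lidc(i)-38*AW,r,max_speed=100,threshold=6))
E
python3 - <<'E'
from h import *
np.set_printoptions(precision=2,suppress=True)
putback(2,np.array([543.53,175.92,106.73]))
cv2.imwrite("pics/back3_side.png",cv2.resize(imaging.capture("side")[60:260,180:360],(540,600)))
approach(1); print(heft(1)[0])
E
```

```text
touch True [-1.47  0.18  4.84]
hit False
closed 10.6833 0.6091986363033706 25.076337670907378 lat 1.1521242573667234 F [-3.32  0.16  5.48]
lift dF vs open [ 0.32 -0.2  -5.48] vs closed [  3.64  -0.36 -10.97] 11.925 0.5965260709221364 tau [-0.4   1.14  0.01]
[513.3  271.67 106.87]
```

View pics/back3_side.png

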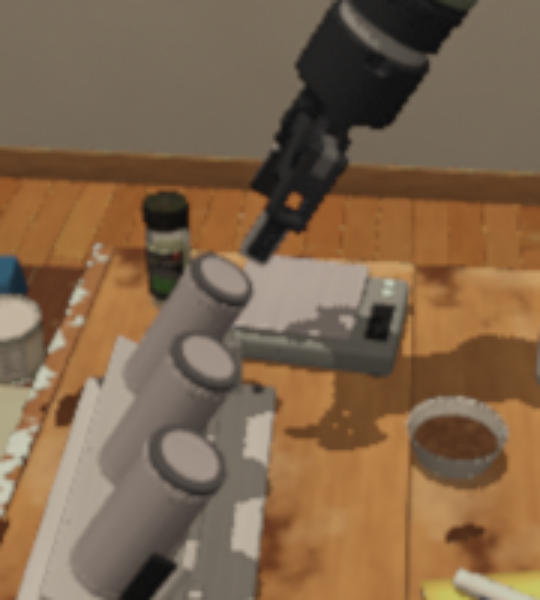

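Canister 3's lid, at crop (222,278), lines up parallel with the others, so it is seated. Canister 2 is the full one (about 0.56 kg). I'll carry it to above the pan and check that it is upright.

Run:
```python
from h import *
np.set_printoptions(precision=2,suppress=True)
bot.grip(0.0,effort=90)
p=bot.get_state()["tcp_pos"]
bot.movel([p[0],p[1],290],rpy(tool(AW,YW)),max_speed=150)
up=np.array([0,0,1.]); y=np.array([-np.sin(.16),np.cos(.16),0]); r=rpy(tool(up,y))
bot.move_ptp([510.7,28.9,290],r)
bot.movel([510.7,28.9,150],r,max_speed=120); bot.dwell(.3)
s=bot.get_state(); print(s["t"],s["tcp_pos"],s["contact_force"],s["opening"])
a=imaging.capture("top")[100:260,240:400]; b=imaging.capture("side")[40:200,200:360]
cv2.imwrite("pics/pan1.png",np.hstack([cv2.resize(a,(400,400)),cv2.resize(b,(400,400))]))
```

```text
15.9333 [510.94  28.86 150.34] [-0.05 -0.38 -4.78] 0.5922596307294501
```

View pics/pan1.png

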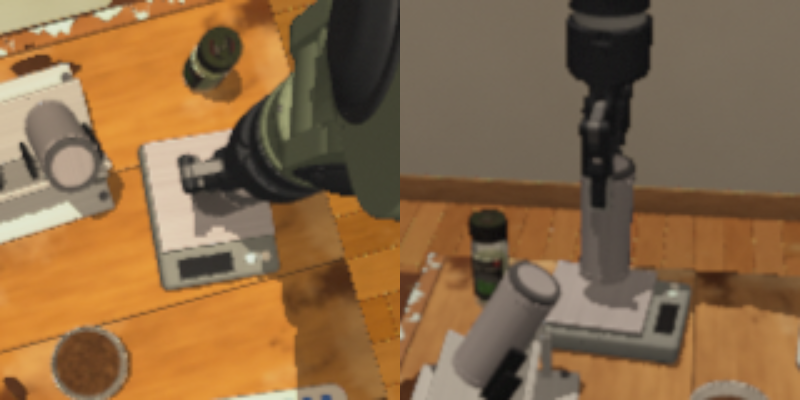

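Canister 2 hangs nearly vertical over the pan: side-crop edges run from about (585,190) to (582,278), and its base is near (606,280). Next I'll lower it gently.

Run:
```python
from h import *
np.set_printoptions(precision=2,suppress=True)
bot.movel([510.7,28.9,134],max_speed=60); bot.dwell(.2)
print("touch",bot.movel([510.7,28.9,114],max_speed=15,threshold=2.5))
s=bot.get_state(); print(s["t"],s["tcp_pos"],F())
bot.grip(0.0,effort=20); print(F())
bot.grip(1.0); s=bot.get_state(); print(s["t"],F())
bot.movel(s["tcp_pos"]+[0,0,110],max_speed=120)
bot.move_ptp([380,-150,300],s["orientation"]); bot.dwell(.5); print(bot.get_state()["t"])
a=imaging.capture("top"); b=imaging.capture("side"); cv2.imwrite("pics/top_end.png",a); cv2.imwrite("pics/side_end.png",b)
cv2.imwrite("pics/end.png",np.hstack([cv2.resize(a[105:265,155:365],(420,320)),cv2.resize(b[100:280,175:355],(380,320))]))
```

```text
touch True
17.475 [510.77  28.97 122.22] [-0.16  0.6   5.43]
[-0.13  0.72  5.26]
18.5333 [-0.35  0.01  0.03]
21.225
```

View pics/end.png

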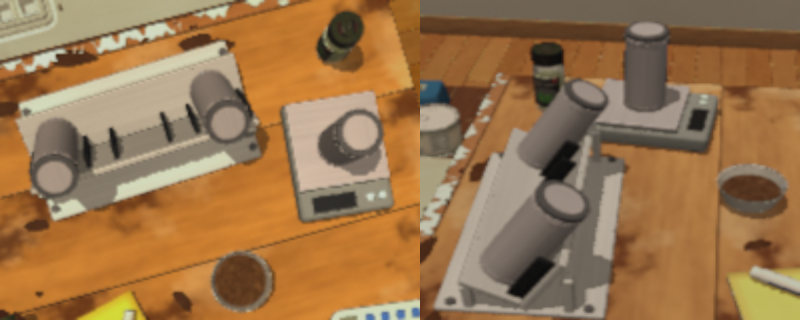

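The canister stands upright on the pan (top-crop lid at about (357,132)). Canister 3's lid is at (228,122), which is full-image (269,166), unchanged from the start. I'll check its offset from the pan centre, then hand in.

Run:
```python
from h import *
q=plane("top",(155+357/2,105+132/2),160)
d=np.hypot(q[0]-510.7,q[1]-28.9); print(q,d)
if d<15: print(bot.sign_off())
```

```text
[507.22051175  32.07692338 160.        ] 4.711653705886166
the job is handed in; nothing more can be done
None
```

Canister 2 was the full one, at roughly 0.56 kg by feel. It stands upright on the scale, about 5 mm from the pan's centre by the top camera. Canister 3 was hefted and put back in its place, canister 1 was never touched, and the job is handed in with no verdict shown.

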